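# Press the new heel onto a sandal sole

## Task

Slide the wooden sandal sole along its channel until it is fully home against the press's end stop, then turn the wooden wing knob clockwise until the pad clamps the rubber heel with about 25 newtons (never beyond 45), and let go. Let your grip sink with the knob as it screws down, so that the free-standing press is never lifted or shoved along the bench, and leave the things around it alone.

Things in the scene. Friction and masses are not known exactly. Their poses are not given: they have to be found in the camera images.
- press: Green free-standing screw press, 1.8 kg in all, loose on the bench; pushed sideways by over roughly 9 N it slides. Origin: its underside, straight below the screw axis; z up; open end along its -x. Base plate 180 (x -130 to +50) x 120 x 15 mm thick, carrying two guide rails: inner faces at y = +-33 mm, 10 mm tall, x -60 to +35.
- press_stop (a point): Middle of the face of the aluminium end stop across the channel, at x = +35 mm in the press's frame, 24 mm above the bench; the stop is 66 mm wide and its top is 33 mm above the bench.
- press_arch (a point): Centre of the top of the arch's crossbar, on the screw axis, 105 mm above the bench. Crossbar 34 mm (press x) x 114 mm (press y) x 20 mm thick; its two posts are 30 x 12 mm, inner faces at press y = +-43 mm.
- sole: Loose wooden sandal sole, 0.2 to 0.35 kg, upside down on the base plate between the rails (3 mm play a side). Origin: centre of its underside, 15 mm above the bench; x towards the end stop. Wood 150 (x +-75) x 60 x 16 mm, near end narrowed to 40 mm, its face free to be pushed; on top at x +14 to +74 a black rubber heel piece 60 x 56 mm, thickness different each time, 12 to 17.5 mm.
- sole_end (a point): Middle of the sole's far end face (sole x = +75, 8 mm above its underside). Home: this point touches the end stop, at x = +35 mm in the press's frame.
- screw: Steel screw with a sprung round pressing pad (32 mm diameter) at its foot. Origin: centre of the unloaded pad's underside. It slides straight up and down in the crossbar, does not turn, and sinks 3.2 mm per radian of clockwise knob turn (20 mm a turn). The pad gives 1 mm for each 32 N.
- knob (a joint): Wing knob angle, rad, growing clockwise seen from above (starts 1.1 to 1.7, limit 6.9; the pad reaches the heel 0.9 to 3.3 rad later). At 0 the wing lies along the press's x. The thread rubs with 0.16 N m and stays where it is left. With F newtons on the pad, tightening takes 0.16 + 0.0032 F and loosening 0.16 - 0.0032 F N m. Beyond first contact a radian adds about 87 N.
- knob_grip (a point): Middle of the knob's wing, on the screw axis: a pale wooden bar 56 long x 14 wide x 28 mm tall, grasped across its 14 mm. It sinks with the screw: its underside stays 77 mm above the unloaded pad's underside, 13 to 21 mm above the crossbar when the heel is clamped.
- polish_case: Closed black plastic polish case 75 x 55 x 24 mm on the bench at the press's -y side; origin: centre of its underside. To be left alone.
- bike_light: Red plastic bicycle light 44 x 34 x 43 mm on the bench at the press's +y side; origin: centre of its underside. To be left alone.
- paperweight: Round green glass paperweight, 68 mm across, 45 mm tall, in the tray; origin: centre of its underside. To be left alone.
- tray: Round aluminium tray 264 mm across, rim 14 mm high, fixed, with two keys and a shoe stretcher lying in it; origin: centre of its underside.
Not all that is in view belongs to the job. Of the things like the press, leave any that is purple or yellow; of the rest the larger one is meant.

How it is judged:
On the way, in this order (a step that is already met when the one before it is completed fails the run):
1. the sole is home against the end stop (within 2 mm) while the pad does not yet press on it (x of sole_end in the frame of press above 0.033 m and contact force between screw and sole below 1 N), for 0.1 s.
2. the pad clamps the heel with more than 10 N (contact force between screw and sole above 10 N), for 0.2 s.
At the end, for the whole second after the job is handed in: The sole's far end is within 2 mm of the end stop, the pad rests on the heel with 10 to 45 N and the press stands still (x of sole_end in the frame of press above 0.033 m and contact force between screw and sole between 10 and 45 N and linear speed of press below 0.01 m/s); the robot touches nothing.
It fails at once if the pad presses on the sole with more than 45 N (contact force between screw and sole above 45 N).
It fails at once if the press is lifted more than 2 mm, tipped, or shoved more than 15 mm (height (world z) of press above 0.002 m or angle between press's own z axis and vertical above 0.05 rad or distance of press from where it was at the start of the episode above 0.015 m).
It fails at once if the polish case, bicycle light or paperweight is moved more than 15 mm (distance of any of polish_case, bike_light, paperweight from where it was at the start of the episode above 0.015 m).
It also fails if it takes over 72 s, if anything falls off the work surface, if the arm or the gripper's body presses on something with over 40 N, if the wrist force passes 120 N, or if a joint passes its speed limit or range.

## Robot

A 6-joint arm with a two-finger parallel gripper is mounted at the origin on the work surface. World frame = base frame: x ahead of the robot, y to its left, z up, the work surface at z = 0. Lengths are in m, angles in rad, forces in N, time in s.
With the tool pointing down it reaches from about 0.3 to 0.775 m from the base axis. Payload 14.6 kg.
Tool frame: the origin (TCP) lies between the finger pads; the fingertips stand 19 mm ahead of it and the grasp point (between the pads) is the TCP (ctrl.finger_overhang is the distance from the TCP to the fingertips, in m); z points along the fingers, y is the direction in which the jaws open and shut (so a half turn about z gives the same grasp; the last joint's range is limited). The gripper opens to 94 mm and grips with 3 to 60 N. Pads are 16 mm wide; open, the fingers measure 119 mm over their backs; the gripper's body (75 mm by 177 mm) begins 78 mm behind the grasp point.
Start: joints at [-1.202, 0.3, 1.521, -0, 1.321, -0.067], TCP at [0.232, -0.499, 0.224] pointing down, gripper open.
Joint ranges: [-3.03, 3.03], [-0.79, 2.21], [0.23, 2.52], [-1.04, 4.18], [0, 3.07], [-2.55, 2.55]. Speed limits (rad/s): [2.22, 2.22, 2.57, 3.14, 3.14, 3.14].

## Interface

Orientations are given as [roll, pitch, yaw] about the fixed x, y, z axes, in that order (R = Rz(yaw) Ry(pitch) Rx(roll)).
In Python, from station import ctrl gives the robot as it stands.
- The arm moves only by the tool send_rows, never from a script. Its argument "series" is a list of rows, each a list of 7 numbers: the turn, a rotation vector about the tool's x, y, z in degrees, then the shift along the tool's x, y, z in m, then the gripper's target within -1 to 1 (fully open at 1, half-way at 0, shut at -1). A call has 1 to 8 rows; each row is the pose to reach, as a shift and turn from the pose commanded when the call began, along the tool's axes at that moment; what a row does not reach only later rows make up. A row lasts 1/10 s, in which the tool goes at most 50 mm and 8.59 degrees, less where a joint would pass 70% of its speed; a pose out of reach is approached as far as the arm can. A call with a gripper value outside its range is refused whole. The fingers move at their own pace and stop on an object; "force" is the grip in N (left out, the last holds). Time passes only in rows, so rows that repeat a pose let the fingers close. It gives the time, the measured TCP pose, the force and the opening at its end, in the units of the state.
- ctrl.get_obs(): the state, without advancing time (a new reading comes with each control period).
- ctrl.camera(name): name is "scene" or "top" or "wrist"; returns a dict with "pixels" (384x512x3 uint8, red, green, blue), "z_map" (384x512 float32, m along the optical axis (not along the pixel's ray), 0 where there is no reading), "fov_y" (degrees; the focal length in pixels is half the picture's height over the tangent of half this angle, whatever the lens; pixels are square), "cx", "cy" (the principal point, pixels), "R" (3x3) and "t" (3): a world point X has camera coordinates R X + t. Camera axes: x right, y down, z forward; pixel columns grow to the right and rows downward; lengths in m; the calibration is good to about 2 mm. A picture is of the moment at which its call begins.
- ctrl.hand_in(): hands the job in, once; it reports no verdict.
The state is a dict: "time_s": time; "qpos": joint angles; "joint_vel": joint speeds; "tau": joint torques, N m; "ee_pos": TCP position; "eef_rot": TCP orientation; "force": force on the tool from outside, world axes, zero at the start; "moment": the same for the moment, N m; "grip_width": finger opening in m.
Only numpy, scipy, OpenCV 4.12 (cv2) and the standard library are available. Lean on these libraries where they do the work, as an engineer would, in place of code of your own. Each camera call takes 0.05 s, during which the arm holds its last target.

## Working session

There is one attempt and no reset: what is moved stays moved. The work goes in short steps, Python scripts to look and compute and a tool call to move; the robot and the scene stay as the last step left them, time stands still between calls to the robot, and variables do not carry over. Pictures are saved under pics/ and viewed, and the job is handed in when it is done.

Besides the shell and the picture viewer there is one more tool, called after "Request:" in YAML: its name, and indented under it one key for each argument. send_rows: Moves the arm, as the interface text tells. Its arguments: {"type":"object","properties":{"series":{"type":"array"},"force":{"type":"number"}},"required":["series"]}

```bash
mkdir -p pics; ls
cat > h.py <<'E'
from station import ctrl
import numpy as np, cv2
def cap(n):
    c=ctrl.camera(n); return c
def save(c,f,box=None,s=1):
    im=c["pixels"][:,:,::-1]
    if box: im=im[box[1]:box[3],box[0]:box[2]]
    im=cv2.resize(im,None,fx=s,fy=s,interpolation=cv2.INTER_CUBIC)
    cv2.imwrite("pics/"+f,im)
def cloud(c):
    z=c["z_map"]; h,w=z.shape; f=h/2/np.tan(np.radians(c["fov_y"])/2)
    v,u=np.mgrid[:h,:w]
    P=np.stack([(u-c["cx"])*z/f,(v-c["cy"])*z/f,z],-1)
    W=(P-np.array(c["t"]))@np.array(c["R"]); W[z==0]=np.nan
    return W
E
python3 - <<'E'
from h import *
print(ctrl.get_obs())
import pickle
for n in ["scene","top","wrist"]:
    c=cap(n); save(c,n+"0.png",s=1.5); pickle.dump(c,open(n+"0.pkl","wb"))
    print(n,c["fov_y"],c["R"],c["t"])
E
```

```text
pics
{'time_s': 0.0, 'qpos': array([-1.20159556e+00,  3.00464437e-01,  1.52156672e+00, -2.39042128e-05,
        1.32067707e+00, -6.65810197e-02]), 'joint_vel': array([ 0.00099892,  0.00088811,  0.00050416,  0.00042962,  0.00016307,
       -0.00103249]), 'tau': array([ 5.67453590e-04, -5.31803262e+01, -3.52734876e+01,  7.08857970e-02,
        2.44101678e-02, -9.31749014e-05]), 'ee_pos': array([ 0.23208389, -0.49838142,  0.22389604]), 'eef_rot': array([-3.14047801e+00, -5.11190209e-05,  4.35787686e-01]), 'force': array([ 0.45409201, -0.47974825, -1.30738627]), 'moment': array([-0.00269296,  0.01774004,  0.07067523]), 'grip_width': 0.09400028314044889}
scene 54.05154761284509 [[ 0.52547956  0.8507963   0.00410951]
 [ 0.63162838 -0.38686915 -0.6718466 ]
 [-0.57001476  0.35563734 -0.74067892]] [-0.35106488 -0.28472533  1.44739306]
top 49.058610551018994 [[-0.00308628 -0.99999099 -0.00291495]
 [-0.97153502  0.00368892 -0.23686726]
 [ 0.23687588  0.00210094 -0.97153765]] [0.02388669 0.59673217 0.93174169]
wrist 69.3855272549351 [[ 4.21738126e-01 -9.06717373e-01 -7.46823521e-04]
 [-8.77065460e-01 -4.08154881e-01  2.53309635e-01]
 [-2.29985066e-01 -1.06175318e-01 -9.67384965e-01]] [-0.55022617 -0.02596204  0.39196582]
```

View pics/scene0.png

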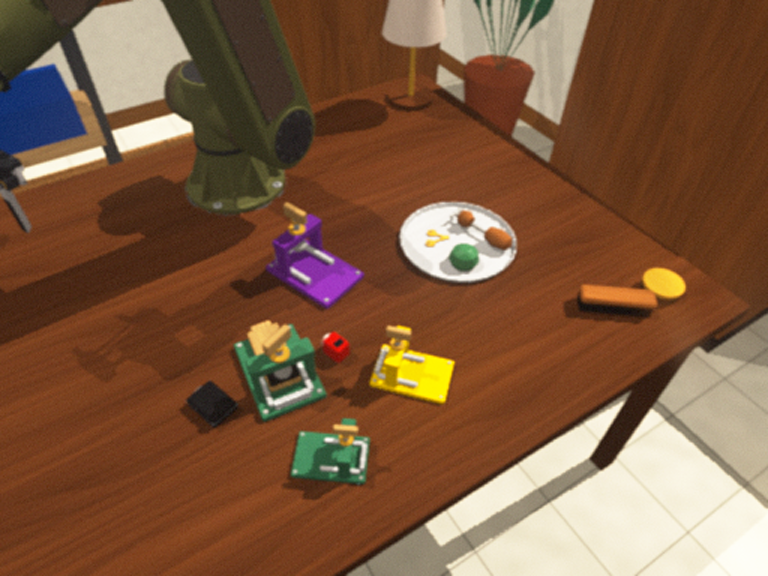

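View pics/top0.png

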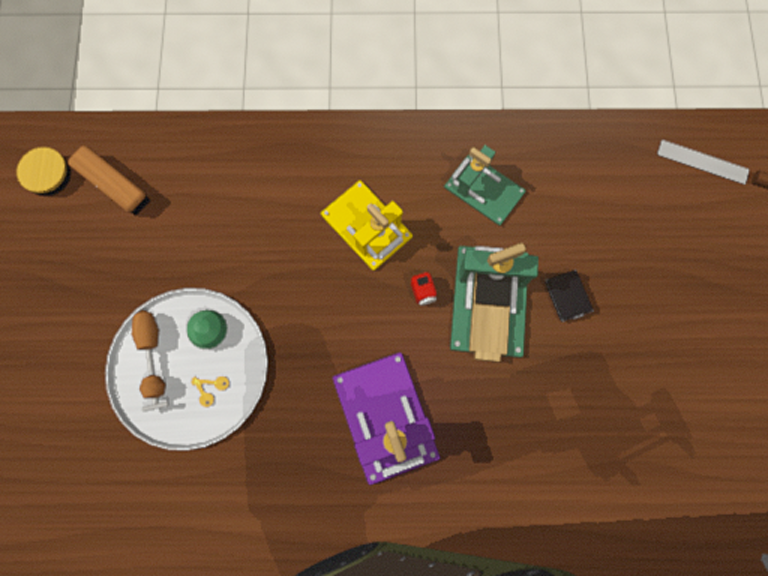

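View pics/wrist0.png

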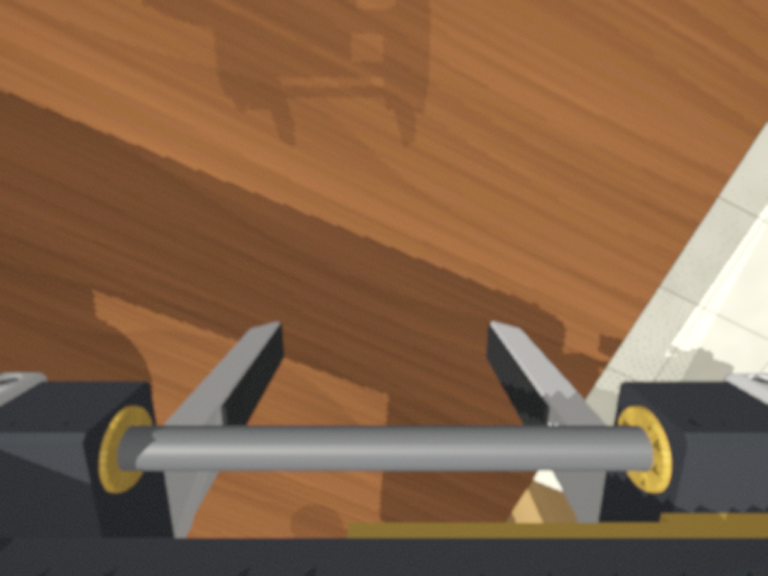

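The target is the large green press at about (490,300) in the top picture, with its open end toward the robot. The sole sticks out of it, the polish case is at (570,297) and the bike light at (424,288). Next I'll measure it.

Run:
```python
from h import *
import pickle
c=pickle.load(open("top0.pkl","rb"));W=cloud(c);im=c["pixels"]
save(c,"top0crop.png",(280,140,420,260),5)
hsv=cv2.cvtColor(im,cv2.COLOR_RGB2HSV)
g=(hsv[...,0]>60)&(hsv[...,0]<95)&(hsv[...,1]>80)
v,u=np.mgrid[:384,:512]
reg=g&(u>295)&(u<365)&(v>160)&(v<242)
P=W[reg]; print(len(P)); print(np.histogram(P[:,2],bins=np.arange(-.01,.13,.005)))
b=P[(P[:,2]>.009)&(P[:,2]<.02)]
r=cv2.minAreaRect(b[:,:2].astype(np.float32));print("base",r,b[:,2].mean(), cv2.boxPoints(r))
t=P[(P[:,2]>.098)&(P[:,2]<.112)]
r=cv2.minAreaRect(t[:,:2].astype(np.float32));print("arch",r,t[:,2].mean(),cv2.boxPoints(r))
# knob
k=(W[...,2]>.113)&(u>295)&(u<365)&(v>150)&(v<242)
K=W[k];print("z",np.percentile(K[:,2],[5,50,95]))
kt=K[K[:,2]>np.percentile(K[:,2],95)-.006]
r=cv2.minAreaRect(kt[:,:2].astype(np.float32));print("knob",r,len(kt),cv2.boxPoints(r))
# wood sole
s=(hsv[...,0]>8)&(hsv[...,0]<25)&(W[...,2]>.022)&(W[...,2]<.04)&(u>295)&(u<365)&(v>180)&(v<250)
S=W[s];print("sole",len(S),S.min(0),S.max(0),np.median(S[:,2]))
r=cv2.minAreaRect(S[:,:2].astype(np.float32));print(r,cv2.boxPoints(r))
```

```text
1288
(array([  0,   0,   0,  32, 593, 200,   2,   4,   2,   2,   1,   2,   3,
         4,   1,   2,   0,   0,   1,   1,   3,  13, 317,  98,   0,   0,
         0,   0]), array([-0.01 , -0.005,  0.   ,  0.005,  0.01 ,  0.015,  0.02 ,  0.025,
        0.03 ,  0.035,  0.04 ,  0.045,  0.05 ,  0.055,  0.06 ,  0.065,
        0.07 ,  0.075,  0.08 ,  0.085,  0.09 ,  0.095,  0.1  ,  0.105,
        0.11 ,  0.115,  0.12 ,  0.125,  0.13 ]))
base ((0.5847835540771484, -0.15664376318454742), (0.11882731318473816, 0.17697501182556152), 83.55943298339844) 0.013714889511472268 [[ 0.49018994 -0.20575657]
 [ 0.666048   -0.22560832]
 [ 0.6793772  -0.10753095]
 [ 0.5035191  -0.08767921]]
arch ((0.6252335906028748, -0.15999092161655426), (0.11155160516500473, 0.0334702730178833), 84.08203887939453) 0.10357633034795259 [[ 0.6028369  -0.21374401]
 [ 0.63612884 -0.21719494]
 [ 0.6476303  -0.10623783]
 [ 0.61433834 -0.1027869 ]]
z [0.13179834 0.15553283 0.15873569]
knob ((0.6255343556404114, -0.16160637140274048), (0.014273892156779766, 0.055621691048145294), 21.293052673339844) 149 [[ 0.60878545 -0.13828573]
 [ 0.6289838  -0.19011042]
 [ 0.64228326 -0.18492702]
 [ 0.6220849  -0.13310233]]
sole 998 [ 0.48227529 -0.20053086  0.0220346 ] [ 0.62793603 -0.11618148  0.03998423] 0.029481515822208045
((0.5544508695602417, -0.15297098457813263), (0.08104223012924194, 0.1433524638414383), 83.51403045654297) [[ 0.47865614 -0.1851362 ]
 [ 0.62109107 -0.20132929]
 [ 0.63024557 -0.12080577]
 [ 0.48781067 -0.10461268]]
```

View pics/top0crop.png

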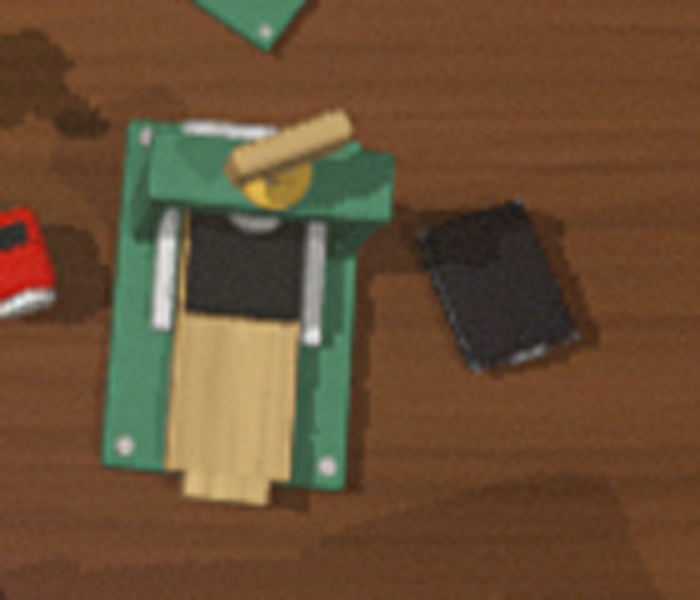

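```bash
cat >> h.py <<'E'
def pf(W,o=(0.625,-0.161),a=-6.35):
    a=np.radians(a); d=W[...,:2]-np.array(o)
    return np.stack([d[...,0]*np.cos(a)+d[...,1]*np.sin(a),-d[...,0]*np.sin(a)+d[...,1]*np.cos(a),W[...,2]],-1)
E
python3 - <<'E'
from h import *
import pickle
c=pickle.load(open("top0.pkl","rb"));W=cloud(c);P=pf(W)
def med(m,n): print(n,m.sum(),np.nanpercentile(P[m][:,2],[5,25,50,75,95]).round(4))
x,y,z=P[...,0],P[...,1],P[...,2]
def box(x0,x1,y0,y1,z0,z1):return (x>x0)&(x<x1)&(y>y0)&(y<y1)&(z>z0)&(z<z1)
med(box(-.3,-.15,-.05,.05,-.02,.02),"bench")
med(box(-.12,-.02,.04,.055,0,.025),"base")
med(box(-.01,.01,-.05,.05,.09,.115),"arch")
med(box(-.05,.05,-.05,.05,.148,.17),"knobtop")
med(box(-.06,-.027,-.02,.02,.035,.06),"heel")
med(box(-.12,-.075,-.02,.02,.02,.04),"sole")
s=box(-.2,-.05,-.045,.045,.024,.037)
print("sole xmin",np.sort(x[s])[:12].round(4))
h=box(-.1,-.02,-.04,.04,.037,.06)
print("heel xmin",np.sort(x[h])[:25].round(4), y[h].min(),y[h].max())
s=box(-.14,-.13,-.045,.045,.024,.037);print(y[s].min(),y[s].max())
E
```

```text
bench 2564 [-0.0042 -0.0025 -0.0011  0.0003  0.002 ]
base 239 [0.0105 0.0126 0.014  0.0154 0.0176]
arch 255 [0.101  0.1029 0.1042 0.1056 0.1095]
knobtop 164 [0.1514 0.1549 0.1563 0.1575 0.1588]
heel 180 [0.0405 0.0428 0.0444 0.0455 0.0472]
sole 296 [0.0271 0.0284 0.0297 0.0312 0.033 ]
sole xmin [-0.1427 -0.1425 -0.1422 -0.1421 -0.142  -0.142  -0.1418 -0.1418 -0.1417
 -0.1416 -0.1415 -0.1414]
heel xmin [-0.0541 -0.054  -0.0537 -0.0536 -0.0536 -0.0535 -0.0534 -0.0534 -0.0533
 -0.0532 -0.0532 -0.0532 -0.0532 -0.0531 -0.0531 -0.053  -0.0529 -0.0529
 -0.0529 -0.0528 -0.0524 -0.0522 -0.0521 -0.0521 -0.0521] -0.02921946214633673 0.02720283684844242
-0.02711078575529511 0.021359711992484154
```

```bash
cat >> h.py <<'E'
from scipy.spatial.transform import Rotation as Ro
def rel(p,yaw,roll=np.pi,pitch=0,o=None):
    o=o or ctrl.get_obs(); R0=Ro.from_euler('xyz',o["eef_rot"]); R1=Ro.from_euler('xyz',[roll,pitch,yaw])
    s=R0.inv().apply(np.array(p)-o["ee_pos"]); r=(R0.inv()*R1).as_rotvec(degrees=True)
    print("shift",s.round(4),"rot",r.round(2)); return s,r
def pw(x,y,o=(0.625,-0.161),a=-6.35):
    a=np.radians(a); return np.array([o[0]+x*np.cos(a)-y*np.sin(a),o[1]+x*np.sin(a)+y*np.cos(a)])
E
python3 - <<'E'
from h import *
p=pw(-.17,-.001);print(p)
rel([*p,.2],np.radians(-6.35))
E
```

```text
[ 0.45593238 -0.14319158]
shift [ 0.3529 -0.2276  0.0243] rot [-5.000e-02  1.000e-02  3.132e+01]
```

Request:
send_rows:
  series:
    - [0,0,4,0.04,-0.026,0.003,-1]
    - [0,0,8,0.08,-0.052,0.006,-1]
    - [0,0,12,0.12,-0.078,0.009,-1]
    - [0,0,16,0.16,-0.104,0.012,-1]
    - [0,0,20,0.2,-0.13,0.015,-1]
    - [0,0,24,0.24,-0.156,0.018,-1]
    - [0,0,28,0.28,-0.182,0.02,-1]
    - [0,0,31.3,0.32,-0.207,0.022,-1]
  force: 30

```text
time_s: 0.95
ee_pos: [0.4355, -0.174, 0.2024]
eef_rot: [3.142, -0.0, -0.113]
force: [0.5, -1.1, -0.5]
grip_width: 0.0333
```

Run:
```python
from h import *
o=ctrl.get_obs();print(o)
p=pw(-.17,-.001);print(p)
rel([*p,.042],np.radians(-6.35))
```

```text
{'time_s': 0.95, 'qpos': array([-4.58170195e-01,  1.39485994e-01,  1.76991536e+00, -1.42647135e-05,
        1.23208229e+00,  1.22600314e+00]), 'joint_vel': array([ 1.01226609,  0.1867221 , -0.16327731,  0.00176761, -0.02477834,
        1.56628613]), 'tau': array([ -7.43029699, -45.65617919, -31.58836126,   0.07679292,
         0.14058759,  -3.10085379]), 'ee_pos': array([ 0.43547987, -0.1739613 ,  0.20242053]), 'eef_rot': array([ 3.14154314e+00, -9.80507305e-05, -1.13372262e-01]), 'force': array([ 0.53696901, -1.06379589, -0.48243593]), 'moment': array([ 0.01921678,  0.02264824, -0.0753444 ]), 'grip_width': 0.03327517724508369}
[ 0.45593238 -0.14319158]
shift [ 0.0168 -0.0329  0.1604] rot [ 0.   -0.01 -0.15]
```

Request:
send_rows:
  series:
    - [0,0,0,0,0,0,-1]
    - [0,0,0,0,0,0,-1]
    - [0,0,0,0,0,0,-1]

```text
time_s: 1.25
ee_pos: [0.4345, -0.1765, 0.2024]
eef_rot: [3.142, 0.0, -0.111]
force: [0.7, -0.3, 0.2]
grip_width: 0.0094
```

Run:
```python
from h import *
o=ctrl.get_obs();print(o)
p=pw(-.17,-.001);print(p)
rel([*p,.042],np.radians(-6.35))
```

```text
{'time_s': 1.25, 'qpos': array([-4.63962563e-01,  1.39774425e-01,  1.76969350e+00, -1.65880877e-04,
        1.23235808e+00,  1.21748503e+00]), 'joint_vel': array([-1.73744674e-02, -2.72816649e-03, -2.36924785e-04, -1.65916779e-03,
        4.24281094e-05,  4.22942833e-03]), 'tau': array([ 1.32946193e+00, -4.24493194e+01, -3.41216326e+01,  6.89643994e-02,
       -6.29929639e-02,  2.37546541e-02]), 'ee_pos': array([ 0.43446898, -0.1765231 ,  0.20237631]), 'eef_rot': array([ 3.14152660e+00,  2.73078303e-04, -1.10596178e-01]), 'force': array([ 0.7075826 , -0.25781386,  0.17503397]), 'moment': array([ 0.04674885, -0.02482516, -0.03034419]), 'grip_width': 0.00942686713353164}
[ 0.45593238 -0.14319158]
shift [ 0.0177 -0.0355  0.1604] rot [0.   0.02 0.01]
```

Request:
send_rows:
  series:
    - [0,0,0,0.009,-0.018,0.03,-1]
    - [0,0,0,0.0177,-0.0355,0.06,-1]
    - [0,0,0,0.0177,-0.0355,0.1,-1]
    - [0,0,0,0.0177,-0.0355,0.135,-1]
    - [0,0,0,0.0177,-0.0355,0.16,-1]
    - [0,0,0,0.0177,-0.0355,0.16,-1]
    - [0,0,0,0.0177,-0.0355,0.16,-1]

```text
time_s: 1.95
ee_pos: [0.4563, -0.1435, 0.0431]
eef_rot: [3.142, -0.0, -0.112]
force: [0.2, -1.0, 1.0]
grip_width: 0.0004
```

Run:
```python
from h import *
o=ctrl.get_obs();print(o["ee_pos"],o["force"],o["moment"],pf(o["ee_pos"]))
c=cap("top");save(c,"top1.png",(250,120,450,270),4)
```

```text
[ 0.45634416 -0.1434897   0.04313121] [ 0.23050712 -0.97846953  1.02698043] [ 0.02234854  0.03131283 -0.01804196] [-0.16955777 -0.00125075  0.04313121]
```

View pics/top1.png

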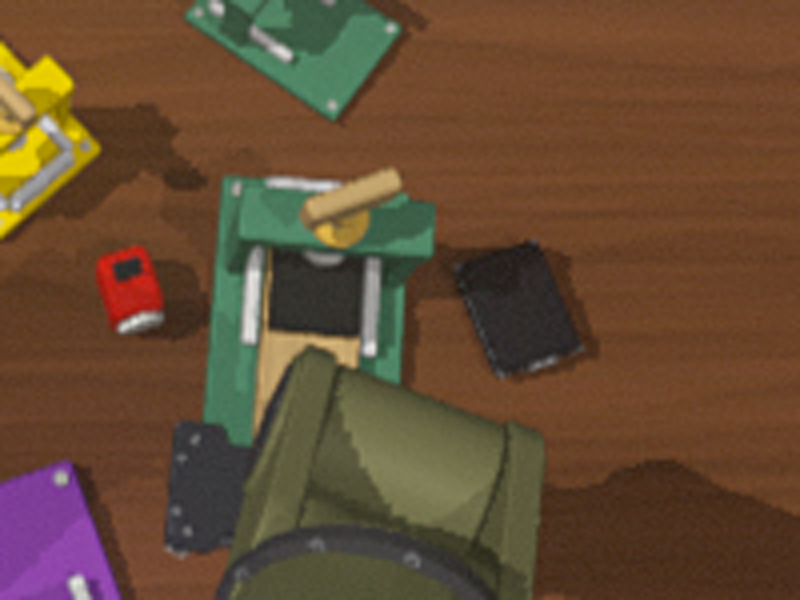

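The picture shows the shut gripper behind the sole, with the press in the same place and the heel's near edge clearly visible at about (315,335).

Request:
send_rows:
  series:
    - [0,0,0,0.008,0,0.002,-1]
    - [0,0,0,0.014,0,0.002,-1]
    - [0,0,0,0.018,0,0.002,-1]
    - [0,0,0,0.022,0,0.002,-1]
    - [0,0,0,0.026,0,0.002,-1]
    - [0,0,0,0.03,0,0.002,-1]
    - [0,0,0,0.034,0,0.002,-1]
    - [0,0,0,0.038,0,0.002,-1]

```text
time_s: 2.8
ee_pos: [0.4944, -0.1467, 0.0405]
eef_rot: [-3.142, 0.0, -0.11]
force: [-5.6, 0.1, 4.0]
grip_width: 0.0004
```

Request:
send_rows:
  series:
    - [0,0,0,0.001,0,0,-1]
    - [0,0,0,0.002,0,0,-1]
    - [0,0,0,0.002,0,0,-1]

```text
time_s: 3.1
ee_pos: [0.4963, -0.1469, 0.0404]
eef_rot: [-3.142, -0.0, -0.111]
force: [-1.9, 0.9, 1.6]
grip_width: 0.0006
```

```bash
cat >> h.py <<'E'
def chk(name="top"):
    c=cap(name);W=cloud(c);P=pf(W);x,y,z=P[...,0],P[...,1],P[...,2]
    hsv=cv2.cvtColor(c["pixels"],cv2.COLOR_RGB2HSV)
    # heel dark
    m=(c["pixels"].max(-1)<70)&(x>-.075)&(x<-.018)&(abs(y)<.032)&(z>.03)&(z<.055)
    e=[]
    for a in np.arange(-.02,.02,.004):
        q=m&(y>a)&(y<a+.004)
        if q.sum()>3:e.append(x[q].min())
    print("heel near edge",np.median(e).round(4))
    g=(hsv[...,0]>60)&(hsv[...,0]<95)&(hsv[...,1]>80)&(x>-.03)&(x<.03)&(abs(y)<.07)&(z>.098)&(z<.112)
    r=cv2.minAreaRect(W[g][:,:2].astype(np.float32));print("arch",np.round(r[0],4),np.round(r[1],4),round(r[2],2))
    return c
E
python3 - <<'E'
from h import *
o=ctrl.get_obs();print(o["ee_pos"],o["force"],o["moment"],pf(o["ee_pos"]))
c=chk();save(c,"top2.png",(250,120,450,270),4)
E
```

```text
[ 0.4962526  -0.14691016  0.040388  ] [-1.93941311  0.89811523  1.64542907] [0.14862668 0.39088669 0.02293687] [-0.12951587 -0.00023628  0.040388  ]
heel near edge -0.0263
arch [ 0.6256 -0.1604] [0.1109 0.0347] 83.76
```

View pics/top2.png

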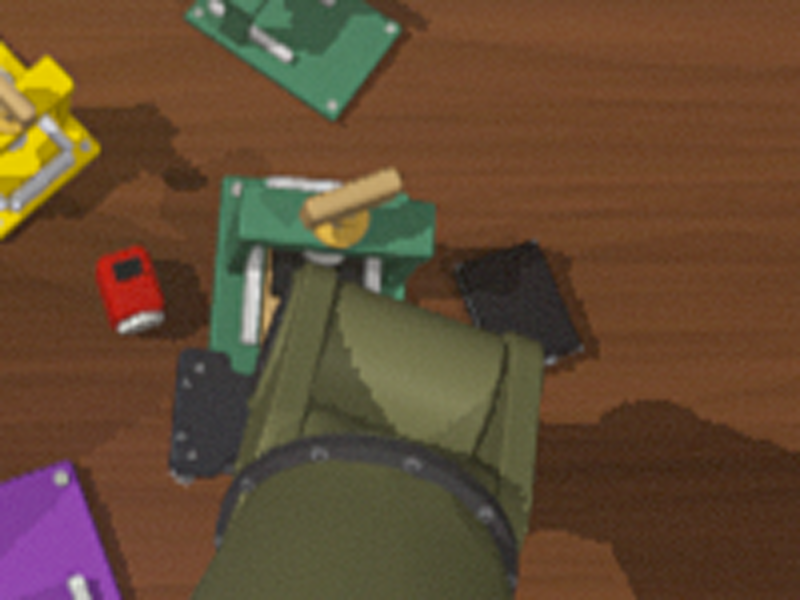

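The press hasn't moved, but the arm hides the heel edge, so that reading can't be used. I'll go on slowly and watch the force.

Request:
send_rows:
  series:
    - [0,0,0,0.001,0,0,-1]
    - [0,0,0,0.002,0,0,-1]
    - [0,0,0,0.003,0,0,-1]
    - [0,0,0,0.004,0,0,-1]

```text
time_s: 3.55
ee_pos: [0.5002, -0.1474, 0.0404]
eef_rot: [-3.142, 0.0, -0.111]
force: [-2.2, 0.1, -0.2]
grip_width: 0.0006
```

Request:
send_rows:
  series:
    - [0,0,0,0.0005,0,0,-1]
    - [0,0,0,0.001,0,0,-1]

```text
time_s: 3.75
ee_pos: [0.5012, -0.1475, 0.0404]
eef_rot: [-3.142, -0.0, -0.111]
force: [-1.9, 0.5, -0.4]
grip_width: 0.0005
```

Run:
```python
from h import *
o=ctrl.get_obs();print(o["ee_pos"],o["force"],o["moment"],pf(o["ee_pos"]))
```

```text
[ 0.50116452 -0.14748557  0.04041817] [-1.88803714  0.45622072 -0.37643949] [ 0.1011003   0.31158111 -0.00339264] [-0.12457045 -0.0002649   0.04041817]
```

Request:
send_rows:
  series:
    - [0,0,0,0.0005,0,0,-1]
    - [0,0,0,0.001,0,0,-1]

```text
time_s: 3.95
ee_pos: [0.5022, -0.1476, 0.0404]
eef_rot: [-3.142, -0.0, -0.111]
force: [-1.1, -0.1, -0.8]
grip_width: 0.0005
```

Request:
send_rows:
  series:
    - [0,0,0,0.0005,0,0,-1]

```text
time_s: 4.05
ee_pos: [0.5027, -0.1477, 0.0404]
eef_rot: [-3.142, -0.0, -0.11]
force: [-2.0, 0.1, -1.3]
grip_width: 0.0004
```

Request:
send_rows:
  series:
    - [0,0,0,0.0005,0,0,-1]

```text
time_s: 4.15
ee_pos: [0.5028, -0.1477, 0.0404]
eef_rot: [-3.142, 0.001, -0.11]
force: [-8.0, 0.2, 3.1]
grip_width: 0.0004
```

Run:
```python
from h import *
o=ctrl.get_obs();print(o["ee_pos"],o["force"],o["moment"],pf(o["ee_pos"]))
```

```text
[ 0.50275604 -0.1476643   0.04038843] [-7.96073938  0.21120105  3.13921017] [ 0.05840017  1.33692398 -0.03561526] [-0.12296892 -0.0002665   0.04038843]
```

The force rose to 8 N at press x = -0.123, which is where the sole should reach the stop. I'll back off and rise.

Request:
send_rows:
  series:
    - [0,0,0,-0.001,0,0,-1]
    - [0,0,0,-0.006,0,0,-1]
    - [0,0,0,-0.02,0,0,-1]
    - [0,0,0,-0.04,0,-0.02,-1]
    - [0,0,0,-0.06,0,-0.06,-1]
    - [0,0,0,-0.09,0,-0.1,-1]
    - [0,0,0,-0.12,0,-0.14,-1]
    - [0,0,0,-0.13,0,-0.175,-1]

```text
time_s: 4.95
ee_pos: [0.3719, -0.1329, 0.2173]
eef_rot: [3.141, -0.001, -0.111]
force: [-0.0, 0.5, -0.2]
grip_width: 0.0005
```

Run:
```python
from h import *
o=ctrl.get_obs();print(o["ee_pos"],o["force"],o["moment"],o["qpos"])
c=chk();save(c,"top3.png",(250,120,450,270),4)
W=cloud(c);P=pf(W);x,y,z=P[...,0],P[...,1],P[...,2]
s=(x>-.15)&(x<-.08)&(abs(y)<.03)&(z>.024)&(z<.037);print(s.sum(),np.sort(x[s])[:10].round(4))
k=(abs(x)<.05)&(abs(y)<.05)&(z>.15)&(z<.17)
r=cv2.minAreaRect(W[k][:,:2].astype(np.float32));print(r,cv2.boxPoints(r),np.median(W[k][:,2]))
c=cap("wrist");save(c,"wrist3.png",s=1.5)
```

```text
[ 0.37187439 -0.13293727  0.2173041 ] [-0.02442174  0.53159959 -0.19054802] [ 0.08206131 -0.04322482  0.00163538] [-4.36151183e-01 -4.86367590e-02  1.93063077e+00  3.17571213e-05
  1.25815741e+00  1.24539384e+00]
heel near edge -0.0251
arch [ 0.6247 -0.1603] [0.1121 0.0335] 83.56
306 [-0.1147 -0.1146 -0.1144 -0.1143 -0.1142 -0.1142 -0.1141 -0.1141 -0.1139
 -0.1139]
((0.6252351999282837, -0.1610923856496811), (0.014288649894297123, 0.05516234040260315), 21.051124572753906) [[ 0.6086605  -0.13791822]
 [ 0.6284749  -0.18939905]
 [ 0.6418099  -0.18426655]
 [ 0.6219955  -0.13278572]] 0.1562798391790186
```

View pics/top3.png

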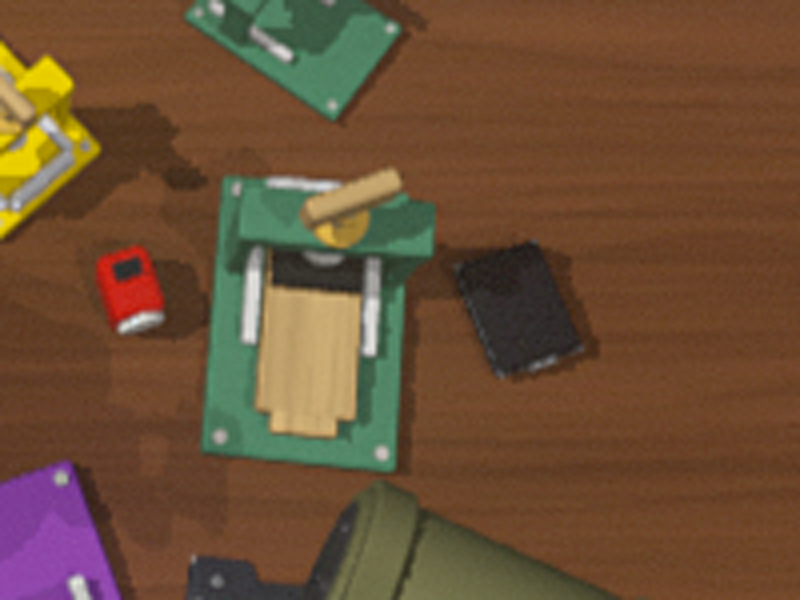

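View pics/wrist3.png

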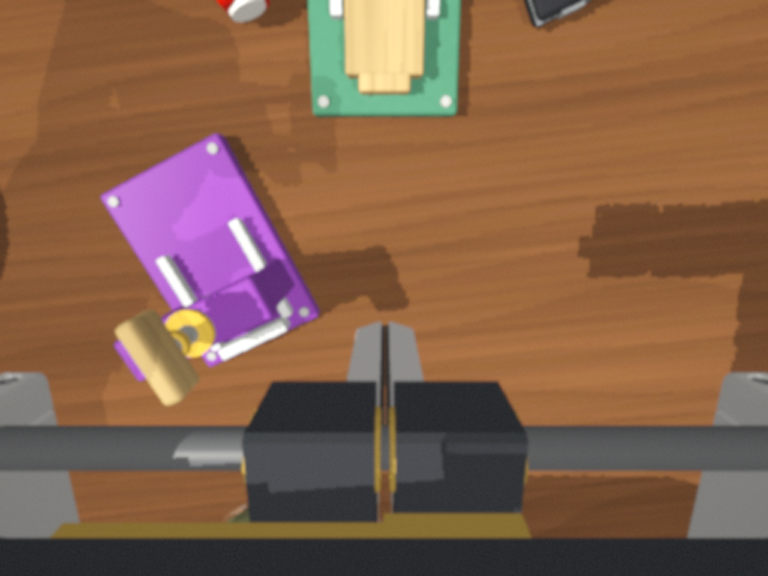

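The sole is home: its near end reads -0.1147 and the target is -0.115. The press hasn't moved, and the wing is still at the start angle. Next I'll go above the knob.

Run:
```python
from h import *
rel([.6253,-.1613,.225],np.radians(111.05))
```

```text
shift [ 0.2525 -0.0005 -0.0032] rot [   0.57   -0.14 -117.41]
```

Request:
send_rows:
  series:
    - [0,0,-8,0.02,0,-0.002,0]
    - [0,0,-16,0.05,0,-0.004,0]
    - [0,0,-24,0.08,0,-0.008,0]
    - [0,0,-32,0.11,0,-0.008,0]
    - [0,0,-40,0.14,0,-0.008,0]
    - [0,0,-48,0.17,0,-0.008,0]
    - [0,0,-56,0.2,0,-0.008,0]
    - [0,0,-64,0.23,0,-0.008,0]

```text
time_s: 5.85
ee_pos: [0.6037, -0.1587, 0.222]
eef_rot: [-3.141, 0.0, 1.012]
force: [-0.1, -0.6, 0.2]
grip_width: 0.047
```

Request:
send_rows:
  series:
    - [0,0,-8,0,0,0,0]
    - [0,0,-16,0,0,0,0]
    - [0,0,-24,0,0,0,0]
    - [0,0,-32,0,0,0,0]
    - [0,0,-40,0,0,0,0]
    - [0,0,-48,0,0,0,0]
    - [0,0,-53.4,0,0,0,0]
    - [0,0,-53.4,0,0,0,0]

```text
time_s: 6.65
ee_pos: [0.6025, -0.1586, 0.2222]
eef_rot: [-3.141, -0.001, 1.94]
force: [0.1, -0.4, 0.1]
grip_width: 0.0469
```

Run:
```python
from h import *
o=ctrl.get_obs();print(o["ee_pos"],o["eef_rot"],o["qpos"],o["force"],o["moment"],o["grip_width"])
rel([.6253,-.1613,.1495],np.radians(111.05))
c=cap("wrist");save(c,"wrist4.png",s=1.5)
W=cloud(c);P=pf(W);x,y,z=P[...,0],P[...,1],P[...,2]
k=(abs(x)<.05)&(abs(y)<.05)&(z>.152)&(z<.165)
print(k.sum(),np.nanpercentile(z[k],[5,50,95]))
r=cv2.minAreaRect(W[k][:,:2].astype(np.float32));print(r)
a=(abs(x)<.017)&(abs(y)<.057)&(z>.1)&(z<.11); print(a.sum(),np.nanpercentile(z[a],[5,50,95]))
```

```text
[ 0.60249    -0.15864383  0.22219359] [-3.14085985e+00 -6.77239499e-04  1.94007396e+00] [-3.16273083e-01  4.66830682e-01  1.29744984e+00  6.14264559e-05
  1.37830813e+00 -6.85562743e-01] [ 0.13622068 -0.40915279  0.14935991] [-0.03094689 -0.13591237  0.00036003] 0.046882247664260794
shift [-0.0108  0.0204  0.0727] rot [-0.04 -0.04  0.11]
971 [0.15600979 0.15917508 0.16051515]
((0.6272266507148743, -0.16205693781375885), (0.014122046530246735, 0.05558093264698982), 20.612895965576172)
2237 [0.10412406 0.10618019 0.10746057]
```

View pics/wrist4.png

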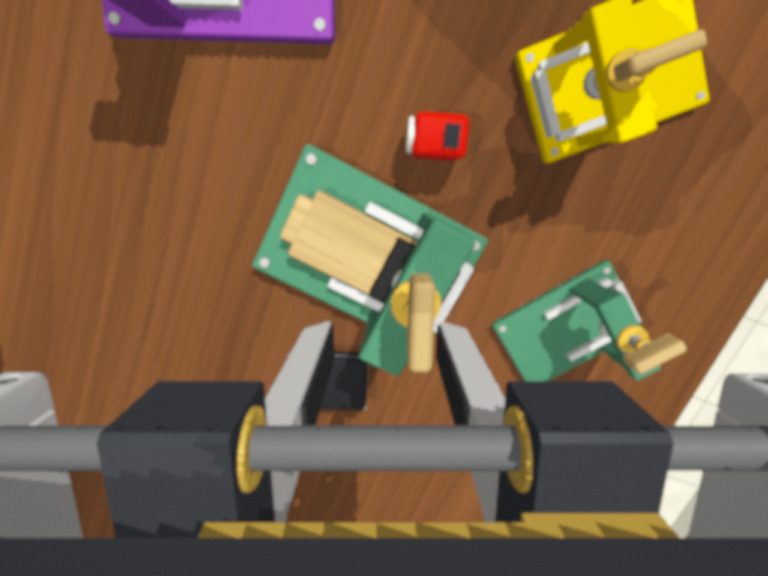

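The wrist picture shows the jaws straddling the line of the wing, which is centred at about (420,320). The top and wrist cameras agree within 2 mm, so I'll use the mean and go down.

Request:
send_rows:
  series:
    - [0,0,0,-0.006,0.011,0,0]
    - [0,0,0,-0.0115,0.0211,0.0,0]
    - [0,0,0,-0.0115,0.0211,0.025,0]
    - [0,0,0,-0.0115,0.0211,0.05,0]
    - [0,0,0,-0.0115,0.0211,0.068,0]
    - [0,0,0,-0.0115,0.0211,0.0742,0]
    - [0,0,0,-0.0115,0.0211,0.0742,0]
    - [0,0,0,-0.0115,0.0211,0.0742,0]

```text
time_s: 7.5
ee_pos: [0.6267, -0.162, 0.1502]
eef_rot: [3.141, 0.001, 1.938]
force: [0.4, 0.7, -0.5]
grip_width: 0.0472
```

Run:
```python
from h import *
o=ctrl.get_obs();print(o["ee_pos"],o["eef_rot"],o["force"],o["moment"],o["grip_width"])
c=cap("wrist");save(c,"wrist5.png",s=1.5)
c=cap("scene");save(c,"scene5.png",(130,190,260,300),5)
```

```text
[ 0.62670115 -0.16197972  0.15018358] [3.14057834e+00 7.80248305e-04 1.93757332e+00] [ 0.4020666   0.67218663 -0.51354058] [-0.02674131 -0.08996014  0.01603168] 0.047218078871022306
```

View pics/wrist5.png

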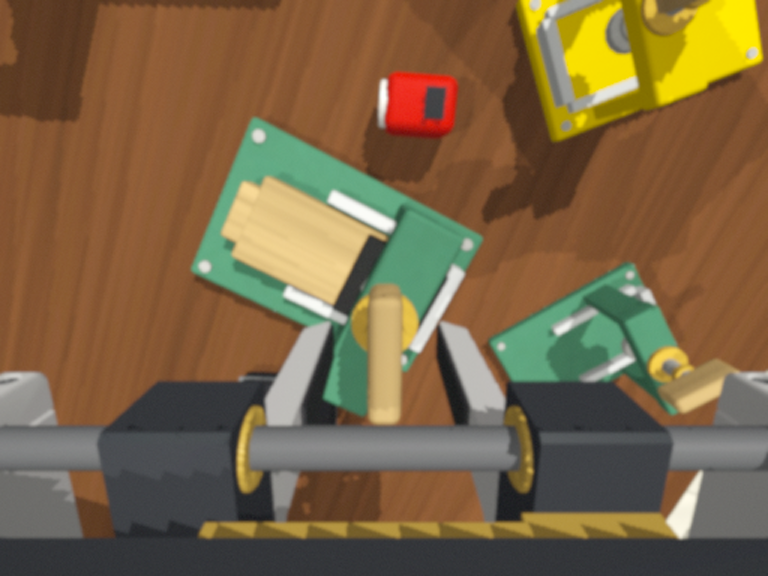

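View pics/scene5.png

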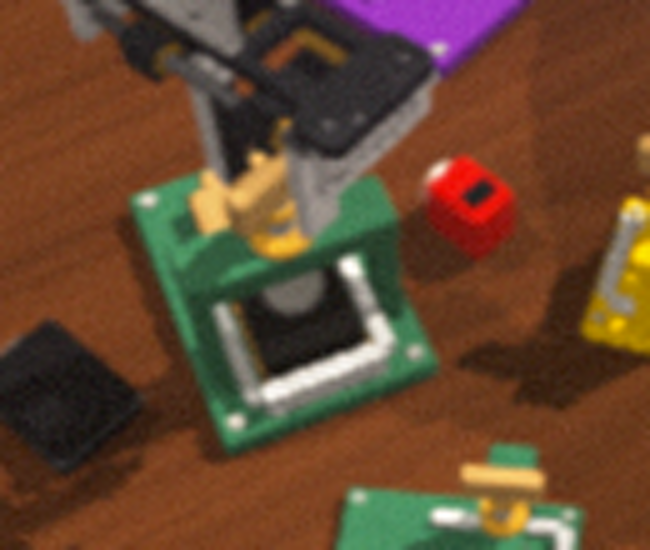

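The wing is midway between the jaws: its column is about 385 and the jaw tips are at 330 and 440. Closing now.

Request:
send_rows:
  series:
    - [0,0,0,0,0,0,-0.4]
    - [0,0,0,0,0,0,-0.6]
    - [0,0,0,0,0,0,-0.7]
    - [0,0,0,0,0,0,-0.8]
    - [0,0,0,0,0,0,-1]
    - [0,0,0,0,0,0,-1]
  force: 20

```text
time_s: 8.2
ee_pos: [0.6264, -0.1618, 0.1493]
eef_rot: [3.141, 0.0, 1.938]
force: [1.4, 0.1, 1.0]
grip_width: 0.0137
```

Request:
send_rows:
  series:
    - [0,0,0,0,0,0,-1]
    - [0,0,0,0,0,0,-1]
  force: 40

```text
time_s: 8.4
ee_pos: [0.6264, -0.1619, 0.1493]
eef_rot: [3.141, 0.0, 1.938]
force: [1.9, 0.6, 1.0]
grip_width: 0.0138
```

Run:
```python
from h import *
o=ctrl.get_obs();print(o["ee_pos"],o["eef_rot"],o["force"],o["moment"],o["grip_width"])
```

```text
[ 0.62638842 -0.1618591   0.14931092] [3.14133104e+00 5.65488411e-05 1.93843674e+00] [1.85144692 0.59314904 0.97046947] [ 0.10201193 -0.36088086 -0.16607494] 0.013769849501635435
```

Request:
send_rows:
  series:
    - [0,0,3,0,0,0.00017,-1]
    - [0,0,6,0,0,0.00034,-1]
    - [0,0,9,0,0,0.0005,-1]
    - [0,0,12,0,0,0.00067,-1]
    - [0,0,15,0,0,0.00084,-1]
    - [0,0,18,0,0,0.00101,-1]
    - [0,0,21,0,0,0.00117,-1]
    - [0,0,24,0,0,0.00134,-1]

```text
time_s: 9.2
ee_pos: [0.6264, -0.1618, 0.148]
eef_rot: [3.141, 0.0, 1.518]
force: [1.1, -0.4, 0.4]
grip_width: 0.0138
```

Run:
```python
from h import *
o=ctrl.get_obs();print(o["ee_pos"],o["eef_rot"],o["force"],o["moment"],o["grip_width"],o["qpos"])
c=chk();save(c,"top6.png",(250,120,450,270),4)
```

```text
[ 0.62639272 -0.16183155  0.14800262] [3.14136186e+00 9.96163688e-05 1.51788489e+00] [ 1.11913246 -0.38140099  0.44695303] [ 0.0680246  -0.24000469  0.1244247 ] 0.013826414445727348 [-3.09414164e-01  5.80201844e-01  1.30271956e+00 -3.97262932e-05
  1.25842273e+00 -2.56490536e-01]
heel near edge nan
arch [ 0.6305 -0.112 ] [0.0137 0.0337] 82.7
  return _methods._mean(a, axis=axis, dtype=dtype,
  ret = ret.dtype.type(ret / rcount)
```

View pics/top6.png

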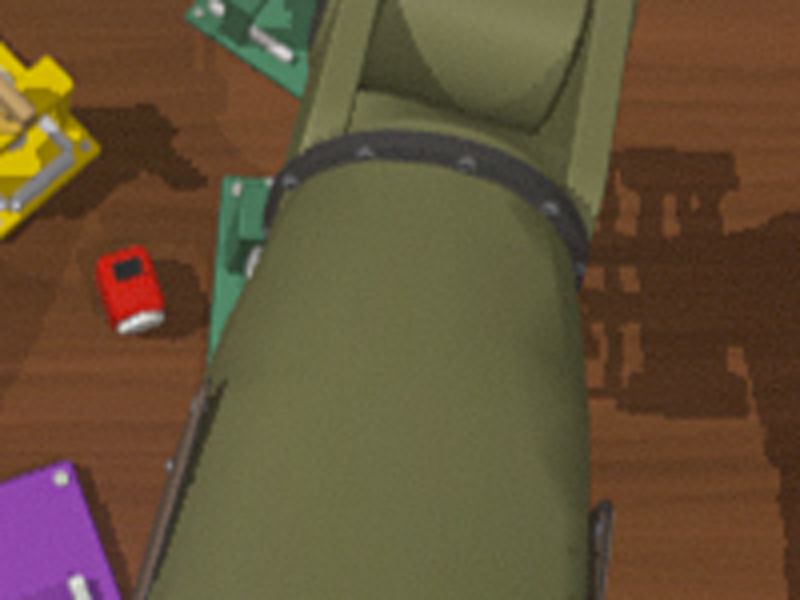

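Turning works and the forces stay small. Next, more turning.

Request:
send_rows:
  series:
    - [0,0,3,0,0,0.00017,-1]
    - [0,0,6,0,0,0.00034,-1]
    - [0,0,9,0,0,0.0005,-1]
    - [0,0,12,0,0,0.00067,-1]
    - [0,0,15,0,0,0.00084,-1]
    - [0,0,18,0,0,0.00101,-1]
    - [0,0,21,0,0,0.00117,-1]
    - [0,0,24,0,0,0.00134,-1]

```text
time_s: 10.05
ee_pos: [0.6264, -0.1618, 0.1467]
eef_rot: [3.141, 0.0, 1.1]
force: [0.3, 0.4, 1.0]
grip_width: 0.0136
```

```bash
cat > st.py <<'E'
from h import *
o=ctrl.get_obs();print(round(o["time_s"],2),o["ee_pos"].round(4),"turn",round(1.9384-o["eef_rot"][2],4),"F",o["force"].round(2),"M",o["moment"].round(3),"q6",o["qpos"][5].round(3),"t6",o["tau"][5].round(3))
E
python3 st.py
python3 - <<'E'
from h import *
c=cap("wrist");save(c,"wrist7.png",s=1.5)
c=cap("scene");save(c,"scene7.png",(130,190,260,300),5)
E
python3 st.py
```

```text
10.05 [ 0.6264 -0.1618  0.1467] turn 0.8384 F [0.31 0.37 0.96] M [ 0.015 -0.128  0.152] q6 0.161 t6 -0.944
10.15 [ 0.6264 -0.1619  0.1467] turn 0.8374 F [0.92 0.13 1.48] M [ 0.044 -0.244  0.064] q6 0.16 t6 1.001
```

View pics/wrist7.png

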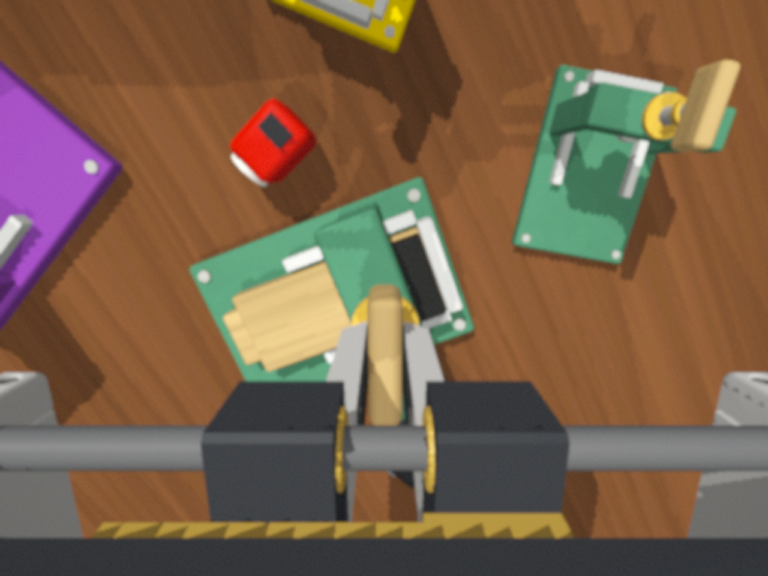

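View pics/scene7.png

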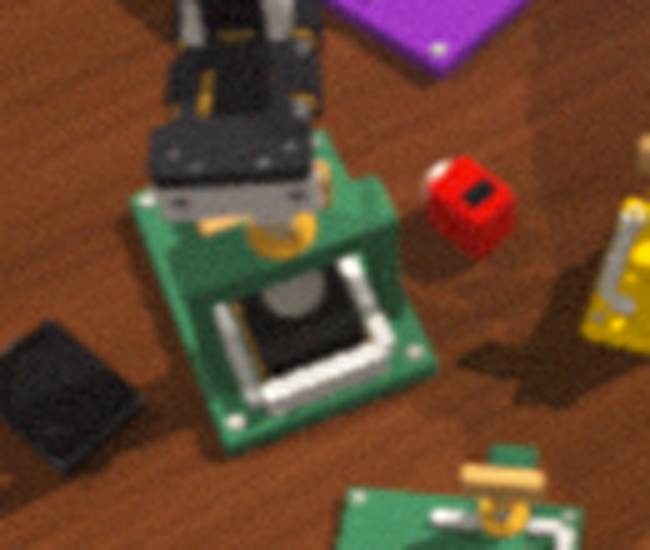

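The wing turned with the tool and the press stayed put. I'll go on in shorter moves and read the moment after each one.

Request:
send_rows:
  series:
    - [0,0,3,0,0,0.00017,-1]
    - [0,0,6,0,0,0.00034,-1]
    - [0,0,9,0,0,0.0005,-1]
    - [0,0,12,0,0,0.00067,-1]
    - [0,0,15,0,0,0.00084,-1]
    - [0,0,18,0,0,0.00101,-1]

```text
time_s: 10.75
ee_pos: [0.6263, -0.1618, 0.1457]
eef_rot: [3.141, -0.0, 0.787]
force: [0.4, 0.8, 0.6]
grip_width: 0.0136
```

```bash
python3 st.py
```

```text
10.75 [ 0.6263 -0.1618  0.1457] turn 1.1512 F [0.38 0.82 0.64] M [ 0.105 -0.163  0.152] q6 0.474 t6 -0.945
```

Request:
send_rows:
  series:
    - [0,0,2,0,0,0.00011,-1]
    - [0,0,4,0,0,0.00022,-1]

```text
time_s: 10.95
ee_pos: [0.6263, -0.1618, 0.1454]
eef_rot: [3.141, -0.0, 0.718]
force: [0.3, 0.3, 0.6]
grip_width: 0.0136
```

```bash
python3 st.py
```

```text
10.95 [ 0.6263 -0.1618  0.1454] turn 1.2204 F [0.25 0.32 0.6 ] M [ 0.135 -0.149  0.172] q6 0.543 t6 -0.551
```

Request:
send_rows:
  series:
    - [0,0,2,0,0,0.00011,-1]
    - [0,0,4,0,0,0.00022,-1]

```text
time_s: 11.15
ee_pos: [0.6263, -0.1618, 0.1452]
eef_rot: [3.142, -0.0, 0.648]
force: [-0.1, 0.7, 0.2]
grip_width: 0.0136
```

```bash
python3 st.py
```

```text
11.15 [ 0.6263 -0.1618  0.1452] turn 1.2901 F [-0.14  0.66  0.17] M [ 0.08  -0.111  0.156] q6 0.613 t6 -0.58
```

Request:
send_rows:
  series:
    - [0,0,2,0,0,0.00011,-1]
    - [0,0,4,0,0,0.00022,-1]

```text
time_s: 11.35
ee_pos: [0.6263, -0.1618, 0.145]
eef_rot: [3.142, -0.0, 0.578]
force: [0.5, 0.5, 1.8]
grip_width: 0.0138
```

```bash
python3 st.py
```

```text
11.35 [ 0.6263 -0.1618  0.145 ] turn 1.3599 F [0.53 0.54 1.78] M [ 0.14  -0.128  0.154] q6 0.683 t6 -0.581
```

The moment while turning is a steady 0.15–0.17 N m, which matches the thread's own 0.16 N m. So a rise should mark contact clearly.

Request:
send_rows:
  series:
    - [0,0,2,0,0,0.00011,-1]
    - [0,0,4,0,0,0.00022,-1]
    - [0,0,6,0,0,0.00034,-1]

```text
time_s: 11.65
ee_pos: [0.6263, -0.1619, 0.1447]
eef_rot: [3.142, -0.0, 0.474]
force: [0.3, 0.9, 0.9]
grip_width: 0.0139
```

```bash
python3 st.py
```

```text
11.65 [ 0.6263 -0.1619  0.1447] turn 1.4647 F [0.28 0.9  0.9 ] M [ 0.119 -0.165  0.18 ] q6 0.788 t6 -0.581
```

Request:
send_rows:
  series:
    - [0,0,2,0,0,0.00011,-1]
    - [0,0,4,0,0,0.00022,-1]

```text
time_s: 11.85
ee_pos: [0.6263, -0.1618, 0.1444]
eef_rot: [3.142, -0.0, 0.404]
force: [0.1, 0.6, 2.0]
grip_width: 0.0135
```

```bash
python3 st.py
```

```text
11.85 [ 0.6263 -0.1618  0.1444] turn 1.5344 F [0.09 0.64 2.  ] M [ 0.171 -0.128  0.171] q6 0.857 t6 -0.581
```

Request:
send_rows:
  series:
    - [0,0,2,0,0,0.00011,-1]
    - [0,0,4,0,0,0.00022,-1]

```text
time_s: 12.05
ee_pos: [0.6263, -0.1618, 0.1442]
eef_rot: [3.142, -0.0, 0.334]
force: [0.1, 1.4, 0.8]
grip_width: 0.0135
```

```bash
python3 st.py
```

```text
12.05 [ 0.6263 -0.1618  0.1442] turn 1.6043 F [0.07 1.38 0.82] M [ 0.223 -0.074  0.181] q6 0.927 t6 -0.581
```

Request:
send_rows:
  series:
    - [0,0,2,0,0,0.00011,-1]
    - [0,0,4,0,0,0.00022,-1]

```text
time_s: 12.25
ee_pos: [0.6263, -0.1618, 0.144]
eef_rot: [3.142, -0.0, 0.264]
force: [0.9, 0.3, 1.4]
grip_width: 0.0136
```

```bash
python3 st.py
```

```text
12.25 [ 0.6263 -0.1618  0.144 ] turn 1.6741 F [0.87 0.3  1.39] M [ 0.184 -0.068  0.113] q6 0.997 t6 -0.58
```

Request:
send_rows:
  series:
    - [0,0,2,0,0,0.00011,-1]
    - [0,0,4,0,0,0.00022,-1]

```text
time_s: 12.45
ee_pos: [0.6263, -0.1618, 0.1438]
eef_rot: [-3.142, -0.0, 0.195]
force: [0.5, -0.0, 0.9]
grip_width: 0.0137
```

```bash
python3 st.py
```

```text
12.45 [ 0.6263 -0.1618  0.1438] turn 1.7439 F [ 0.5  -0.01  0.91] M [ 0.167 -0.061  0.188] q6 1.067 t6 -0.58
```

Request:
send_rows:
  series:
    - [0,0,2,0,0,0.00011,-1]
    - [0,0,4,0,0,0.00022,-1]

```text
time_s: 12.65
ee_pos: [0.6263, -0.1618, 0.1435]
eef_rot: [-3.142, 0.0, 0.125]
force: [0.4, 0.4, 0.2]
grip_width: 0.0138
```

```bash
python3 st.py
```

```text
12.65 [ 0.6263 -0.1618  0.1435] turn 1.8137 F [0.44 0.38 0.22] M [ 0.223 -0.056  0.12 ] q6 1.137 t6 -0.581
```

Request:
send_rows:
  series:
    - [0,0,2,0,0,0.00011,-1]
    - [0,0,4,0,0,0.00022,-1]

```text
time_s: 12.85
ee_pos: [0.6263, -0.1618, 0.1433]
eef_rot: [-3.142, -0.0, 0.055]
force: [1.0, 1.0, 0.3]
grip_width: 0.0137
```

```bash
python3 st.py
```

```text
12.85 [ 0.6263 -0.1618  0.1433] turn 1.8836 F [1.05 1.04 0.33] M [ 0.185 -0.14   0.14 ] q6 1.207 t6 -0.58
```

Joint 6's torque, at -0.580, is much less noisy at constant speed, so I'll use it as the contact signal.

Request:
send_rows:
  series:
    - [0,0,2,0,0,0.00011,-1]
    - [0,0,4,0,0,0.00022,-1]

```text
time_s: 13.05
ee_pos: [0.6263, -0.1618, 0.1431]
eef_rot: [-3.142, -0.0, -0.015]
force: [0.9, 0.2, 0.9]
grip_width: 0.0136
```

```bash
python3 st.py
```

```text
13.05 [ 0.6263 -0.1618  0.1431] turn 1.9534 F [0.93 0.2  0.89] M [ 0.22  -0.105  0.133] q6 1.276 t6 -0.58
```

Request:
send_rows:
  series:
    - [0,0,2,0,0,0.00011,-1]
    - [0,0,4,0,0,0.00022,-1]

```text
time_s: 13.25
ee_pos: [0.6263, -0.1618, 0.1429]
eef_rot: [-3.142, -0.0, -0.085]
force: [0.5, 0.2, 0.5]
grip_width: 0.0136
```

```bash
python3 st.py
```

```text
13.25 [ 0.6263 -0.1618  0.1429] turn 2.0231 F [0.5  0.19 0.48] M [ 0.213 -0.077  0.167] q6 1.346 t6 -0.58
```

Request:
send_rows:
  series:
    - [0,0,2,0,0,0.00011,-1]
    - [0,0,4,0,0,0.00022,-1]

```text
time_s: 13.45
ee_pos: [0.6263, -0.1618, 0.1426]
eef_rot: [-3.142, 0.0, -0.155]
force: [0.6, 1.9, 1.1]
grip_width: 0.0136
```

```bash
python3 st.py
```

```text
13.45 [ 0.6263 -0.1618  0.1426] turn 2.0929 F [0.6  1.88 1.07] M [ 0.198 -0.079  0.172] q6 1.416 t6 -0.58
```

Request:
send_rows:
  series:
    - [0,0,2,0,0,0.00011,-1]
    - [0,0,4,0,0,0.00022,-1]

```text
time_s: 13.65
ee_pos: [0.6263, -0.1618, 0.1424]
eef_rot: [-3.142, -0.0, -0.224]
force: [0.4, 1.6, 0.6]
grip_width: 0.0138
```

```bash
python3 st.py
```

```text
13.65 [ 0.6263 -0.1618  0.1424] turn 2.1628 F [0.43 1.56 0.59] M [ 0.259 -0.12   0.137] q6 1.486 t6 -0.58
```

Request:
send_rows:
  series:
    - [0,0,2,0,0,0.00011,-1]
    - [0,0,4,0,0,0.00022,-1]

```text
time_s: 13.85
ee_pos: [0.6263, -0.1618, 0.1422]
eef_rot: [-3.142, 0.0, -0.294]
force: [0.7, -0.3, 1.0]
grip_width: 0.0136
```

```bash
python3 st.py
```

```text
13.85 [ 0.6263 -0.1618  0.1422] turn 2.2326 F [ 0.7  -0.26  1.01] M [ 0.254 -0.111  0.161] q6 1.556 t6 -0.58
```

Request:
send_rows:
  series:
    - [0,0,2,0,0,0.00011,-1]
    - [0,0,4,0,0,0.00022,-1]

```text
time_s: 14.05
ee_pos: [0.6263, -0.1618, 0.142]
eef_rot: [-3.141, 0.0, -0.364]
force: [0.4, 0.5, 1.7]
grip_width: 0.0135
```

```bash
python3 st.py
```

```text
14.05 [ 0.6263 -0.1618  0.142 ] turn 2.3024 F [0.36 0.53 1.69] M [ 0.235 -0.148  0.145] q6 1.625 t6 -0.58
```

Request:
send_rows:
  series:
    - [0,0,2,0,0,0.00011,-1]
    - [0,0,4,0,0,0.00022,-1]

```text
time_s: 14.25
ee_pos: [0.6263, -0.1618, 0.1417]
eef_rot: [-3.142, 0.0, -0.434]
force: [0.3, 0.1, 0.7]
grip_width: 0.0139
```

```bash
python3 st.py
```

```text
14.25 [ 0.6263 -0.1618  0.1417] turn 2.3722 F [0.26 0.1  0.7 ] M [ 0.284 -0.144  0.204] q6 1.695 t6 -0.58
```

Request:
send_rows:
  series:
    - [0,0,2,0,0,0.00011,-1]
    - [0,0,4,0,0,0.00022,-1]

```text
time_s: 14.45
ee_pos: [0.6263, -0.1618, 0.1415]
eef_rot: [-3.142, 0.0, -0.504]
force: [1.1, 0.1, 0.7]
grip_width: 0.0134
```

```bash
python3 st.py
```

```text
14.45 [ 0.6263 -0.1618  0.1415] turn 2.442 F [1.13 0.06 0.71] M [ 0.261 -0.183  0.17 ] q6 1.765 t6 -0.58
```

Request:
send_rows:
  series:
    - [0,0,2,0,0,0.00011,-1]

```text
time_s: 14.55
ee_pos: [0.6263, -0.1618, 0.1414]
eef_rot: [-3.141, 0.0, -0.539]
force: [0.9, 0.5, 1.0]
grip_width: 0.0135
```

```bash
python3 st.py
```

```text
14.55 [ 0.6263 -0.1618  0.1414] turn 2.4769 F [0.89 0.46 1.01] M [ 0.234 -0.14   0.14 ] q6 1.8 t6 -0.571
```

Request:
send_rows:
  series:
    - [0,0,2,0,0,0.00011,-1]

```text
time_s: 14.65
ee_pos: [0.6263, -0.1618, 0.1413]
eef_rot: [-3.141, -0.0, -0.573]
force: [1.7, 0.9, 0.6]
grip_width: 0.0136
```

```bash
python3 st.py
python3 - <<'E'
from h import *
c=cap("scene");save(c,"scene8.png",(150,220,240,290),8)
c=cap("wrist");save(c,"wrist8.png",s=1.5)
E
python3 st.py
```

```text
14.65 [ 0.6263 -0.1618  0.1413] turn 2.5118 F [1.74 0.92 0.62] M [ 0.313 -0.119  0.179] q6 1.835 t6 -0.563
14.75 [ 0.6263 -0.1618  0.1413] turn 2.5115 F [0.08 1.23 0.88] M [ 0.314 -0.127  0.062] q6 1.834 t6 0.73
```

View pics/scene8.png

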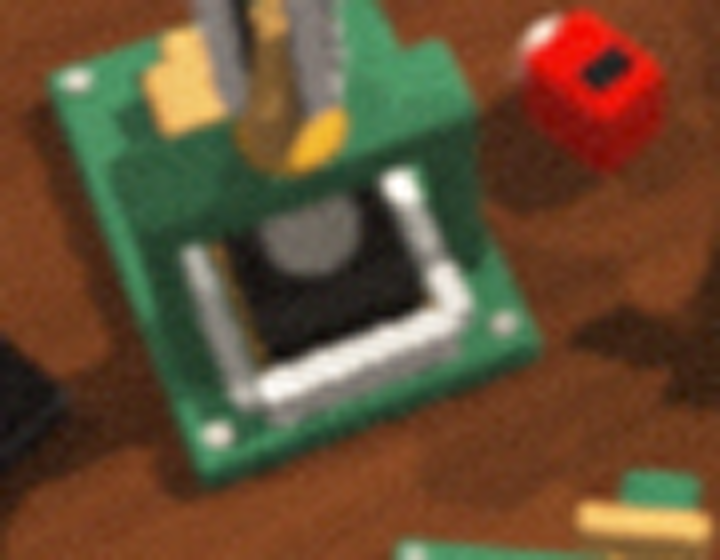

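View pics/wrist8.png

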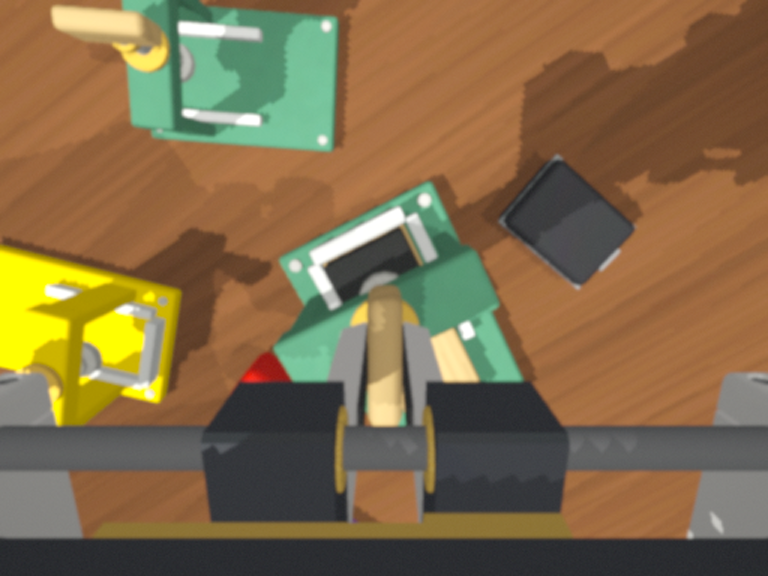

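The pad now looks close to the heel: it's at about (310,230) in the scene crop. I'll compare heights by depth.

```bash
python3 - <<'E'
from h import *
for n in ["wrist","scene"]:
    cs=[cap(n) for _ in range(4)]
    z0=np.stack([c["z_map"] for c in cs]); c=dict(cs[0]); z0=np.where(z0==0,np.nan,z0); c["z_map"]=np.nan_to_num(np.nanmedian(z0,0))
    W=cloud(c);P=pf(W);x,y,z=P[...,0],P[...,1],P[...,2];px=c["pixels"].astype(int)
    dark=px.max(-1)<75
    def rep(m,nm): 
        if m.sum()>3: print(n,nm,m.sum(),(1e3*np.nanpercentile(z[m],[10,50,90])).round(2), "xy",np.nanmedian(x[m]).round(4),np.nanmedian(y[m]).round(4))
    rep(dark&(x>.018)&(x<.034)&(abs(y)<.024)&(z>.035)&(z<.06),"heel far")
    rep(dark&(x<-.018)&(x>-.025)&(abs(y)<.024)&(z>.035)&(z<.06),"heel near")
    gr=(px[...,1]-px[...,0]>25)
    rep(gr&(abs(x)<.015)&(abs(y)<.055)&(z>.095)&(z<.115),"arch")
    rep(gr&(x<-.02)&(x>-.125)&(abs(y)<.057)&(abs(y)>.04)&(z>.005)&(z<.025),"base")
    rep((x>.035)&(x<.05)&(abs(y)<.057)&(z>.005)&(z<.025)&gr,"base far")
    rep((abs(x)<.04)&(abs(y)<.04)&(z>.143)&(z<.158)&(px[...,0]-px[...,2]>40),"knobtop")
    rep((x>.0)&(x<.02)&(abs(y)<.02)&(z>.043)&(z<.075)&~dark&~gr,"pad")
    np.save(n+"P.npy",P)
E
python3 st.py
```

```text
wrist heel far 852 [46.4  46.9  47.36] xy 0.0261 -0.0005
wrist arch 2873 [105.75 106.2  106.64] xy 0.0035 -0.0261
wrist base 694 [15.72 16.19 16.62] xy -0.0801 -0.0492
wrist base far 622 [15.66 16.22 16.68] xy 0.0469 -0.0063
wrist knobtop 1964 [149.2  151.25 151.89] xy 0.0053 -0.0025
wrist pad 202 [47.03 56.06 57.01] xy 0.0145 -0.0019
scene heel far 96 [44.85 45.75 46.72] xy 0.0262 0.0001
scene arch 252 [104.26 105.15 106.2 ] xy 0.0014 -0.0183
scene base 153 [14.01 15.12 16.2 ] xy -0.0919 -0.0473
scene base far 96 [13.93 15.03 16.54] xy 0.0467 -0.0031
scene knobtop 84 [147.18 150.08 151.44] xy 0.011 -0.003
scene pad 83 [50.98 56.19 65.41] xy 0.0104 -0.0002
15.15 [ 0.6263 -0.1618  0.1413] turn 2.5126 F [1.08 2.09 0.63] M [ 0.436 -0.163  0.086] q6 1.835 t6 0.079
```

Run:
```python
import numpy as np
P=np.load("wristP.npy");x,y,z=P[...,0],P[...,1],P[...,2]
# wing local coords: wing along angle (yaw -0.574) rel to press
a=-0.574+np.radians(6.35); c,s=np.cos(a),np.sin(a)
dx,dy=x-.0013,y+.0006
u=dx*c+dy*s; v=-dx*s+dy*c
m=(z>.14)&(z<.156)&(abs(u)<.035)&(abs(v)<.012)
print(m.sum())
print("v range",np.percentile(v[m],[1,99]),"u",np.percentile(u[m],[1,99]))
for v0 in np.arange(-.009,.009,.002):
    print(round(v0,3),[ (round(1e3*np.median(z[q]),2),q.sum()) for u0 in np.arange(-.03,.03,.01) for q in [m&(v>v0)&(v<v0+.002)&(u>u0)&(u<u0+.01)] if q.sum()>5])
```

```text
2205
v range [-0.01061472  0.01070212] u [-0.02441132  0.02861705]
-0.009 [(np.float64(148.32), np.int64(29)), (np.float64(149.09), np.int64(9))]
-0.007 [(np.float64(150.02), np.int64(17)), (np.float64(150.33), np.int64(44)), (np.float64(150.53), np.int64(57)), (np.float64(150.21), np.int64(62)), (np.float64(149.65), np.int64(59)), (np.float64(148.97), np.int64(46))]
-0.005 [(np.float64(151.02), np.int64(22)), (np.float64(151.21), np.int64(44)), (np.float64(151.27), np.int64(45)), (np.float64(151.23), np.int64(47)), (np.float64(151.33), np.int64(53)), (np.float64(150.69), np.int64(70))]
-0.003 [(np.float64(151.5), np.int64(28)), (np.float64(151.64), np.int64(54)), (np.float64(151.57), np.int64(46)), (np.float64(151.44), np.int64(47)), (np.float64(151.73), np.int64(47)), (np.float64(150.97), np.int64(60))]
-0.001 [(np.float64(151.55), np.int64(21)), (np.float64(151.64), np.int64(49)), (np.float64(151.67), np.int64(60)), (np.float64(151.7), np.int64(62)), (np.float64(151.65), np.int64(66)), (np.float64(151.16), np.int64(80))]
0.001 [(np.float64(151.58), np.int64(21)), (np.float64(151.65), np.int64(44)), (np.float64(151.66), np.int64(46)), (np.float64(151.71), np.int64(45)), (np.float64(151.65), np.int64(50)), (np.float64(150.95), np.int64(59))]
0.003 [(np.float64(151.13), np.int64(23)), (np.float64(151.31), np.int64(43)), (np.float64(151.4), np.int64(45)), (np.float64(151.29), np.int64(64)), (np.float64(151.3), np.int64(63)), (np.float64(150.78), np.int64(74))]
0.005 [(np.float64(150.41), np.int64(20)), (np.float64(150.49), np.int64(41)), (np.float64(150.48), np.int64(59)), (np.float64(150.08), np.int64(49)), (np.float64(149.9), np.int64(48)), (np.float64(149.14), np.int64(46))]
0.007 [(np.float64(149.15), np.int64(28)), (np.float64(149.38), np.int64(11))]
```

The wing's crown is 104.8 mm above the heel, and first contact should be at 105 mm, so contact is about now. I'll continue in small steps.

Request:
send_rows:
  series:
    - [0,0,1,0,0,6e-05,-1]
    - [0,0,2,0,0,0.00011,-1]

```text
time_s: 15.35
ee_pos: [0.6263, -0.1618, 0.1412]
eef_rot: [-3.142, -0.0, -0.611]
force: [0.1, 1.7, 2.9]
grip_width: 0.0145
```

```bash
python3 st.py
```

```text
15.35 [ 0.6263 -0.1618  0.1412] turn 2.5494 F [0.14 1.71 2.87] M [ 0.458 -0.183  0.176] q6 1.872 t6 -0.263
```

Request:
send_rows:
  series:
    - [0,0,1,0,0,6e-05,-1]
    - [0,0,2,0,0,0.00011,-1]

```text
time_s: 15.55
ee_pos: [0.6264, -0.1618, 0.1411]
eef_rot: [-3.141, -0.0, -0.646]
force: [1.0, 2.9, 2.8]
grip_width: 0.0138
```

```bash
python3 st.py
```

```text
15.55 [ 0.6264 -0.1618  0.1411] turn 2.5845 F [0.96 2.86 2.81] M [ 0.502 -0.185  0.138] q6 1.907 t6 -0.186
```

Request:
send_rows:
  series:
    - [0,0,1,0,0,6e-05,-1]
    - [0,0,2,0,0,0.00011,-1]

```text
time_s: 15.75
ee_pos: [0.6264, -0.1618, 0.141]
eef_rot: [-3.141, -0.0, -0.681]
force: [0.3, 2.1, 2.4]
grip_width: 0.0134
```

```bash
python3 st.py
```

```text
15.75 [ 0.6264 -0.1618  0.141 ] turn 2.6193 F [0.28 2.1  2.4 ] M [ 0.542 -0.22   0.188] q6 1.942 t6 -0.179
```

Request:
send_rows:
  series:
    - [0,0,1,0,0,6e-05,-1]

```text
time_s: 15.85
ee_pos: [0.6264, -0.1619, 0.1409]
eef_rot: [-3.141, -0.0, -0.698]
force: [1.2, 2.7, 3.1]
grip_width: 0.0135
```

```bash
python3 st.py
```

```text
15.85 [ 0.6264 -0.1619  0.1409] turn 2.6367 F [1.16 2.73 3.11] M [ 0.556 -0.151  0.193] q6 1.96 t6 -0.176
```

Request:
send_rows:
  series:
    - [0,0,1,0,0,6e-05,-1]

```text
time_s: 15.95
ee_pos: [0.6264, -0.1619, 0.1409]
eef_rot: [-3.141, -0.0, -0.716]
force: [1.5, 2.8, 4.2]
grip_width: 0.0135
```

```bash
python3 st.py
```

```text
15.95 [ 0.6264 -0.1619  0.1409] turn 2.6542 F [1.45 2.85 4.17] M [ 0.572 -0.181  0.176] q6 1.977 t6 -0.172
```

Request:
send_rows:
  series:
    - [0,0,1,0,0,6e-05,-1]

```text
time_s: 16.05
ee_pos: [0.6264, -0.1618, 0.1409]
eef_rot: [-3.141, -0.0, -0.733]
force: [1.8, 2.3, 3.5]
grip_width: 0.0138
```

```bash
python3 st.py
```

```text
16.05 [ 0.6264 -0.1618  0.1409] turn 2.6716 F [1.79 2.26 3.48] M [ 0.552 -0.281  0.162] q6 1.995 t6 -0.169
```

Request:
send_rows:
  series:
    - [0,0,1,0,0,6e-05,-1]

```text
time_s: 16.15
ee_pos: [0.6264, -0.1619, 0.1408]
eef_rot: [-3.141, -0.0, -0.751]
force: [0.7, 1.4, 3.7]
grip_width: 0.0139
```

```bash
python3 st.py
```

```text
16.15 [ 0.6264 -0.1619  0.1408] turn 2.6891 F [0.72 1.42 3.71] M [ 0.628 -0.25   0.188] q6 2.012 t6 -0.166
```

The moment and the joint-torque trend disagree on how hard the pad is pressing, so I'll check the knob height and wing angle again by depth.

```bash
cat > dep.py <<'E'
from h import *
def run(N=4,yaw=None):
    cs=[cap("wrist") for _ in range(N)]
    yaw=ctrl.get_obs()["eef_rot"][2] if yaw is None else yaw
    z0=np.stack([c["z_map"] for c in cs]); c=dict(cs[0]); z0=np.where(z0==0,np.nan,z0); c["z_map"]=np.nan_to_num(np.nanmedian(z0,0))
    W=cloud(c);P=pf(W);x,y,z=P[...,0],P[...,1],P[...,2];px=c["pixels"].astype(int)
    dark=px.max(-1)<75; gr=(px[...,1]-px[...,0]>25)
    def rep(m,nm): print(nm,m.sum(),(1e3*np.nanmedian(z[m])).round(2),"xy",np.nanmedian(x[m]).round(4),np.nanmedian(y[m]).round(4)); return 1e3*np.nanmedian(z[m])
    h=rep(dark&(x>.018)&(x<.034)&(abs(y)<.024)&(z>.035)&(z<.06),"heel")
    a=rep(gr&(abs(x)<.015)&(abs(y)<.055)&(z>.095)&(z<.115),"arch")
    rep((x>.037)&(x<.049)&(abs(y)<.057)&(z>.005)&(z<.025)&gr,"base")
    a0=yaw+np.radians(6.35);cc,s=np.cos(a0),np.sin(a0);dx,dy=x-.0013,y+.0006
    u=dx*cc+dy*s;v=-dx*s+dy*cc
    k=rep((z>.14)&(z<.156)&(u>-.02)&(u<.02)&(abs(v)<.002),"crown")
    m=(z>.1485)&(z<.156)&(abs(u)<.027)&(abs(v)<.012)
    r=cv2.minAreaRect(np.stack([u[m],v[m]],-1).astype(np.float32)*1000); print("wing vs tool",r)
    q=np.cov(u[m],v[m]); print("pca deg",np.degrees(.5*np.arctan2(2*q[0,1],q[0,0]-q[1,1])))
    print("crown-heel",k-h,"crown-arch",k-a); return c
if __name__=="__main__": c=run(); save(c,"w%d.png"%int(ctrl.get_obs()["time_s"]*100),s=1.5)
E
python3 dep.py; python3 st.py
```

```text
heel 847 46.91 xy 0.0261 -0.0006
arch 2524 106.21 xy 0.0042 -0.0306
base 445 16.26 xy 0.046 -0.014
crown 369 151.14 xy 0.0019 -0.001
wing vs tool ((1.0412788391113281, -1.5113887786865234), (52.91743469238281, 23.561668395996094), 9.15111255645752)
pca deg -0.0006079891506345759
crown-heel 104.22436065260544 crown-arch 44.92818195065938
16.35 [ 0.6264 -0.1619  0.1408] turn 2.6876 F [0.72 1.94 4.09] M [ 0.646 -0.267  0.138] q6 2.01 t6 0.173
```

The crown dropped 0.53 mm, which matches the thread, so the grip hasn't slipped. The force estimates range from 8 to 25 N, so a few more 1° steps are safe and will give more readings.

Request:
send_rows:
  series:
    - [0,0,1,0,0,5e-05,-1]

```text
time_s: 16.45
ee_pos: [0.6264, -0.1619, 0.1407]
eef_rot: [-3.141, -0.0, -0.767]
force: [1.4, 2.0, 4.5]
grip_width: 0.014
```

```bash
python3 st.py
```

```text
16.45 [ 0.6264 -0.1619  0.1407] turn 2.7055 F [1.36 1.99 4.47] M [ 0.608 -0.295  0.266] q6 2.028 t6 -0.481
```

Request:
send_rows:
  series:
    - [0,0,1,0,0,4e-05,-1]

```text
time_s: 16.55
ee_pos: [0.6264, -0.1619, 0.1407]
eef_rot: [-3.141, -0.0, -0.786]
force: [1.4, 1.7, 4.2]
grip_width: 0.0141
```

```bash
python3 st.py
```

```text
16.55 [ 0.6264 -0.1619  0.1407] turn 2.724 F [1.39 1.73 4.25] M [ 0.681 -0.294  0.214] q6 2.047 t6 -0.226
```

Request:
send_rows:
  series:
    - [0,0,1,0,0,4e-05,-1]

```text
time_s: 16.65
ee_pos: [0.6264, -0.1619, 0.1406]
eef_rot: [-3.141, -0.0, -0.803]
force: [1.4, 2.5, 4.8]
grip_width: 0.014
```

```bash
python3 st.py
```

```text
16.65 [ 0.6264 -0.1619  0.1406] turn 2.7416 F [1.43 2.48 4.84] M [ 0.543 -0.308  0.193] q6 2.064 t6 -0.163
```

Request:
send_rows:
  series:
    - [0,0,1,0,0,4e-05,-1]

```text
time_s: 16.75
ee_pos: [0.6264, -0.1619, 0.1406]
eef_rot: [-3.141, -0.0, -0.821]
force: [0.9, 2.6, 4.9]
grip_width: 0.0135
```

```bash
python3 st.py
```

```text
16.75 [ 0.6264 -0.1619  0.1406] turn 2.759 F [0.93 2.57 4.93] M [ 0.655 -0.392  0.236] q6 2.082 t6 -0.151
```

Two independent estimates put the pad force at about 20 N (moment) and 27 N (height), both close to 25 N and well inside 10–45 N. I'll stop here, release and rise.

Request:
send_rows:
  series:
    - [0,0,0,0,0,0,-1]
    - [0,0,0,0,0,0,-0.6]
    - [0,0,0,0,0,0,-0.4]
    - [0,0,0,0,0,0,-0.2]
    - [0,0,0,0,0,0,0]
    - [0,0,0,0,0,0,0]
    - [0,0,0,0,0,0,0]

```text
time_s: 17.45
ee_pos: [0.6263, -0.1619, 0.1404]
eef_rot: [3.141, 0.0, -0.819]
force: [-0.3, 0.8, 0.1]
grip_width: 0.0467
```

```bash
python3 st.py; python3 dep.py; ls -t pics|head -1
```

```text
17.45 [ 0.6263 -0.1619  0.1404] turn 2.7575 F [-0.32  0.77  0.06] M [ 0.137 -0.004 -0.015] q6 2.08 t6 -0.0
heel 848 46.86 xy 0.0261 -0.0005
arch 2788 106.15 xy -0.0008 -0.0281
base 431 16.18 xy 0.0458 -0.0199
crown 372 150.94 xy 0.0019 -0.0012
wing vs tool ((0.7494049072265625, 0.14505767822265625), (52.40424346923828, 12.983219146728516), 0.2364014983177185)
pca deg 0.18122424812206883
crown-heel 104.07579580006146 crown-arch 44.78798624777424
w1764.png
```

Request:
send_rows:
  series:
    - [0,0,0,0,0,-0.01,0]
    - [0,0,0,0,0,-0.03,0]
    - [0,0,0,0,0,-0.06,0]
    - [0,0,0,0,0,-0.1,0]
    - [0,0,0,0,0,-0.13,0]
    - [0,0,0,0,0,-0.13,0]

```text
time_s: 18.25
ee_pos: [0.6273, -0.1622, 0.2764]
eef_rot: [-3.138, -0.007, -0.819]
force: [0.1, 0.1, 0.0]
grip_width: 0.0469
```

```bash
python3 st.py
python3 - <<'E'
from h import *
rel([.36,-.25,.27],ctrl.get_obs()["eef_rot"][2])
E
```

```text
18.25 [ 0.6273 -0.1622  0.2764] turn 2.7574 F [0.08 0.13 0.02] M [ 0.058 -0.013 -0.002] q6 2.08 t6 0.001
shift [-0.1184  0.2553  0.0045] rot [-0.23 -0.41  0.  ]
```

Request:
send_rows:
  series:
    - [0,0,0,-0.015,0.032,0,0]
    - [0,0,0,-0.03,0.064,0,0]
    - [0,0,0,-0.045,0.096,0,0]
    - [0,0,0,-0.06,0.128,0,0]
    - [0,0,0,-0.075,0.16,0,0]
    - [0,0,0,-0.09,0.192,0,0]
    - [0,0,0,-0.105,0.224,0,0]
    - [0,0,0,-0.118,0.25,0,0]

```text
time_s: 19.05
ee_pos: [0.3614, -0.2465, 0.2704]
eef_rot: [3.141, 0.0, -0.819]
force: [-0.1, -0.8, -0.5]
grip_width: 0.0469
```

Request:
send_rows:
  series:
    - [0,0,0,0,0,0,0]
    - [0,0,0,0,0,0,0]
    - [0,0,0,0,0,0,0]

```text
time_s: 19.35
ee_pos: [0.3637, -0.2462, 0.2704]
eef_rot: [-3.141, 0.0, -0.819]
force: [1.1, 0.7, 0.2]
grip_width: 0.0466
```

```bash
python3 st.py
python3 - <<'E'
from h import *
c=chk();save(c,"top9.png",(250,120,450,270),4)
W=cloud(c);P=pf(W);x,y,z=P[...,0],P[...,1],P[...,2]
s=(x>-.15)&(x<-.08)&(abs(y)<.03)&(z>.024)&(z<.037);print(s.sum(),np.sort(x[s])[:6].round(4))
k=(abs(x)<.05)&(abs(y)<.05)&(z>.142)&(z<.17)
print(cv2.minAreaRect(W[k][:,:2].astype(np.float32)))
E
```

```text
19.35 [ 0.3637 -0.2462  0.2704] turn 2.757 F [1.05 0.7  0.18] M [0.095 0.02  0.006] q6 1.711 t6 -0.002
heel near edge -0.0247
arch [ 0.6262 -0.1601] [0.1109 0.0345] 83.81
307 [-0.1149 -0.1148 -0.1147 -0.1144 -0.1143 -0.1141]
((0.62525475025177, -0.16119778156280518), (0.012915735132992268, 0.05453534051775932), 44.828582763671875)
```

View pics/top9.png

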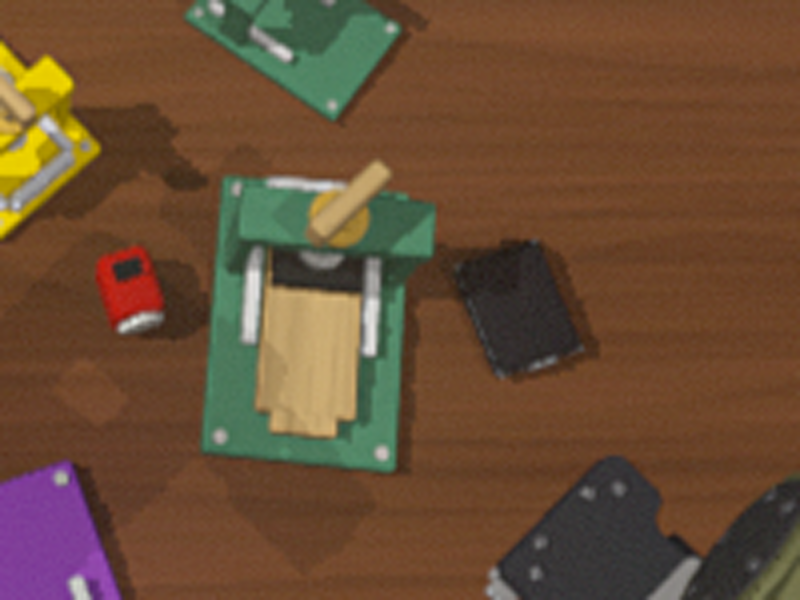

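The picture shows the press, bike light (130,290) and polish case (520,310) where they began, and the sole home with its near end at -0.1149. The wing has turned about 156°, or 2.73 rad. The robot is clear of everything, so I'll hand in.

```bash
python3 -c "
from station import ctrl
print(ctrl.hand_in())"
```

```text
the job is handed in; nothing more can be done
None
```

I slid the sole home, turned the knob clockwise about 2.75 rad (grip sinking with the thread), let go, withdrew and handed in at about 19.4 s. No verdict came back.

**Final checks**
- **Sole:** its near end is at -114.9 mm in the press's frame; home is -115 mm. The pushing force rose to 8 N when it met the stop.
- **Press and surroundings:** the press is within about 1 mm of where it began, which is camera noise. The polish case and bicycle light look unmoved. I did not look at the paperweight again, but the arm never went near the tray.
- **Robot:** the gripper is clear of everything.

**Clamp force:** it could only be estimated, and the two methods disagreed. Turning torque gave about 20 N. The knob's height above the heel gave about 29 N after release, and joint torque also put first contact early, which fits the higher figure. Both are inside the 10–45 N window around the 25 N target.

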